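# Pack the bottle tops in the round tin and hasp it shut

## Task

Put the two bottle tops from the drying mat into the two free places in the round tin, so that all seven stand upright and flat on its bottom, six round one. Then shut the lid fully and swing the hasp down over its catch. Leave the bottle, the tumbler, the teether and the warmer's switch as they are.

Things in the scene. Friction and masses are not known exactly. Their poses are not given: they have to be found in the camera images.
- tin: round steel tin, fixed to the shelf. Origin: centre of its underside; z up; its front (catch) faces its own -x, the lid's hinge is on its +x side. Inside diameter 173 mm, bottom 3 mm thick, wall 3 mm thick, rim 58 mm high. With the lid shut there are 5 mm of air over the tops.
- tin_floor (a point): centre of the tin's inner bottom. Seven tops fit only as six round one, ring centres 56 to 58.5 mm from here, 60 degrees apart. At the start one stands near the middle and four in the ring; two neighbouring ring places at the front (-x) are free. Tops by the gap may have slid up to 4 mm towards it; smooth, they slide back when a bevelled edge is pressed between.
- lid (a joint): hinge of the tin's round lid (clear window in a steel rim, 185 mm across, 3 to 5 mm thick): 0 = shut flat on the rim, grows as it opens upward, 2.0 = its stop; starts at 1.75 to 1.97, past upright. Stiff: it stays where it is left and must be pushed all the way (1 to 2 N at the front edge).
- lid_hinge (a point): middle of the lid's hinge pin, fixed on the tin at (96.5, 0, 56) mm in the tin's frame; the pin runs along the tin's y. The shut lid lies over -x from it, its top face at 61 mm height in the tin's frame.
- lid_edge (a point): point on the lid's front edge, top face, 188 mm from the hinge pin; it moves with the lid.
- hasp (a joint): hinge of the brass hasp on the lid's front edge: 0 = hanging down along the tin's wall, its slot over the catch (brass staple on the wall, 34 mm above the tin's underside); grows as it swings outward and up: 1.57 = straight out from the shut lid, 2.6 = stop. Starts at 1.8 to 2.3, up and outward. Stiff: stays where it is left, 0.6 N at its end moves it.
- hasp_hinge (a point): middle of the hasp's pin on the lid's front edge, pin along the tin's y. With the lid shut it is at (-95.5, 0, 60.5) mm in the tin's frame.
- hasp_end (a point): lower end of the hasp's strap, on its middle line, 34 mm from its pin; the strap is 18 mm wide, 2 mm thick, 35 mm long, and hangs 5 mm clear of the tin's wall when down.
- top0: one of seven like bottle tops, upright: screw collar 56 mm across, 17 mm high, coloured, both edges bevelled (3 mm in, 5.5 mm high); on it a white dome cap to grip, 34 mm across from 17 to 43 mm height, rounded off to its top at 50 mm. Rigid, about 35 g. Origin: centre of the underside, z up. Any of the seven may be in the tin or on the mat: its position tells. Those on the 3 mm mat have z = 3 mm.
- top1: bottle top, exactly like top0 but for its colour; origin at the centre of the underside.
- top2: bottle top, exactly like top0 but for its colour; origin at the centre of the underside.
- top3: bottle top, exactly like top0 but for its colour; origin at the centre of the underside.
- top4: bottle top, exactly like top0 but for its colour; origin at the centre of the underside.
- top5: bottle top, exactly like top0 but for its colour; origin at the centre of the underside.
- top6: bottle top, exactly like top0 but for its colour; origin at the centre of the underside.
- warmer: bystander: peach bottle warmer, 136 mm wide, 121 mm high, fixed; origin at the centre of its underside.
- warmer_switch (a joint): its toggle switch: 0 = off, up to 0.8; leave alone.
- bottle: bystander: closed polypropylene bottle, 62 mm wide, 165 mm high, standing; origin at the centre of its underside.
- tumbler: bystander: empty glass tumbler, 72 mm wide, 88 mm high, standing; origin at the centre of its underside.
- teether: bystander: green silicone teether ring, about 86 mm across, 14 mm high, lying flat; origin at the centre of its underside.
There are look-alikes about, which are no part of the job. Leave any blue or purple look-alike of the top4 alone.

How it is judged:
By the outcome, as a careful person would: the job done as asked, in the order asked, and still so for the second after the job is handed in, with the robot touching nothing.
It also fails if it takes over 67 s, if anything falls off the work surface, if the arm or the gripper's body presses on something with over 40 N, if the wrist force passes 120 N, or if a joint passes its speed limit or range.

## Robot

A 6-joint arm with a two-finger parallel gripper is mounted at the origin on the work surface. World frame = base frame: x ahead of the robot, y to its left, z up, the work surface at z = 0. Lengths are in mm, angles in rad, forces in N, time in s.
With the tool pointing down it reaches from about 325 to 875 mm from the base axis. Payload 4.4 kg.
Tool frame: the origin (TCP) lies on the centre line of the jaws, within the pads' length; the fingertips stand ahead of it and the grasp point (between the pads) lies 6 mm ahead of it (ctrl.tcp_to_tips is the z of the fingertips in the tool frame, in mm); z points along the fingers, y is the line along which they close (so a half turn about z gives the same grasp; the last joint's range is limited). The gripper opens to 85 mm and grips with 20 to 120 N. Pads are 22 mm wide; open, the fingers measure 114 mm over their backs; the gripper's body (76 mm by 85 mm) begins 54 mm behind the grasp point. The pads swing forward as they close: fully open they stand 13 mm farther back than shut.
Start: joints at [-1.335, 0.207, 1.542, -0, 1.393, -0.15], TCP at [216.893, -532.527, 256.282] pointing down, gripper open.
Joint ranges: [-2.73, 2.73], [-0.86, 2.22], [0.23, 2.46], [-1.11, 4.25], [0.08, 2.63], [-2.82, 2.82]. Speed limits (rad/s): [2.79, 2.79, 3.14, 3.14, 3.14, 3.14].

## Interface

Orientations are given as a 3x3 rotation matrix whose columns are the frame's x, y, z axes.
In Python, from plant import ctrl, sensors, optics gives the robot as it stands. Calls block until the motion is done:
- ctrl.move_ptp(position, orientation): joint-space move of the TCP to a pose.
- ctrl.move_l(position, rot=None, vel=150, threshold=None): straight line of the TCP; rot=None keeps the orientation; vel is the mean speed in mm/s. With threshold (N) it stops when the force on the tool has changed by that much, and returns True; else False.
- ctrl.set_joints(angles): joint-space move.
- ctrl.gripper_to(opening, force=None): finger opening in mm; force is the grip in N (None keeps the last); returns when the fingers have stopped.
- ctrl.hold(seconds).
- ctrl.solve_ik(position, orientation): joint angles nearest the present ones, or None.
- sensors.read_state(): the state.
- optics.grab_frame(name): name is "scene" or "top" or "wrist"; returns (picture, depth): 400x640x3 uint8, red, green, blue; 400x640 float32, mm along the optical axis (not along the pixel's ray), 0 where there is no reading.
- optics.camera_params(name): a dict with "mtx" (3x3 intrinsics, pixels), "R" (3x3) and "t" (3): a world point X has camera coordinates R X + t; the wrist camera has in their place "T_tool_cam" (4x4, takes a point from camera to tool coordinates, whose origin is the TCP and whose axes are the flange's). Camera axes: x right, y down, z forward; pixel columns grow to the right and rows downward; lengths in mm; the calibration is good to about 2 mm. A picture is of the moment at which its call begins: read the wrist's pose just before it. camera_params takes no time and is no camera call.
A pose or a line that the arm cannot do raises ctrl.MotionError and nothing moves.
- ctrl.finish_job(): hands the job in; it is judged then, once.
The state is a dict: "t": time; "q": joint angles; "qvel": joint speeds; "tau": joint torques, N m; "eef_pos": TCP position; "eef_rot": TCP orientation; "force": force on the tool from outside, world axes, zero at the start; "wrist_torque": the same for the moment, N m; "grip_width": finger opening in mm; "grasp_force": force on a finger pad.
Only numpy, scipy, OpenCV 4.12 (cv2) and the standard library are available. Lean on these libraries where they do the work, as an engineer would, in place of code of your own. Each camera call takes 0.05 s, during which the arm holds its last target. There are 200 camera calls.

## Working session

There is one attempt and no reset: what is moved stays moved. The work goes in short steps, each a Python script; the robot and the scene stay as the last script left them, time stands still between calls to the robot, and variables do not carry over. Pictures are saved under pics/ and viewed, at most 10 in all, crops included, and the job is handed in when it is done.

```bash
ls; mkdir -p pics; python3 - <<'E'
from plant import ctrl,sensors,optics
import cv2,numpy as np
for n in("scene","top"):
    p,d=optics.grab_frame(n); cv2.imwrite(f"pics/{n}0.png",p[:,:,::-1]); np.savez(f"{n}0.npz",p=p,d=d)
    c=optics.camera_params(n); print(n,{k:np.round(v,3).tolist() for k,v in c.items()})
print(optics.camera_params("wrist"),ctrl.tcp_to_tips,sensors.read_state())
E
```

```text
pics
scene {'mtx': [[453.48, 0.0, 320.847], [0.0, 453.48, 201.696], [0.0, 0.0, 1.0]], 'R': [[-0.817, 0.577, -0.008], [0.487, 0.682, -0.545], [-0.309, -0.449, -0.838]], 't': [504.213, -261.222, 1550.546]}
top {'mtx': [[376.107, 0.0, 316.83], [0.0, 376.107, 194.51], [0.0, 0.0, 1.0]], 'R': [[0.015, -1.0, 0.018], [-0.988, -0.017, -0.154], [0.154, -0.016, -0.988]], 't': [-6.011, 618.92, 1098.43]}
{'mtx': array([[286.11965715,   0.        , 321.10991261],
       [  0.        , 286.11965715, 201.53818644],
       [  0.        ,   0.        ,   1.        ]]), 'T_tool_cam': array([[ 8.90437353e-04, -9.65356615e-01, -2.60932585e-01,
         6.54202714e+01],
       [ 9.99999601e-01,  8.78079084e-04,  1.63940986e-04,
         2.91461667e-01],
       [ 7.08579300e-05, -2.60932627e-01,  9.65357011e-01,
        -1.16129525e+02],
       [ 0.00000000e+00,  0.00000000e+00,  0.00000000e+00,
         1.00000000e+00]])} 25.0 {'t': 0.1, 'q': array([-1.33448425e+00,  2.07351894e-01,  1.54281781e+00, -9.23113172e-06,
        1.39348832e+00, -1.50491982e-01]), 'qvel': array([-0.00118927, -0.00129914, -0.00327493,  0.00048154,  0.00153191,
        0.00014115]), 'tau': array([ 6.32729393e-05, -3.84089434e+01, -2.92547786e+01, -1.94389663e-04,
        4.85965982e-03, -1.24559767e-05]), 'eef_pos': array([ 216.74964748, -531.90254823,  255.22891507]), 'eef_rot': array([[ 9.26118851e-01,  3.77231535e-01, -4.92374415e-04],
       [ 3.77231737e-01, -9.26116728e-01,  2.00583611e-03],
       [ 3.00668454e-04, -2.04338189e-03, -9.99997867e-01]]), 'force': array([ 0.39807531, -0.50736371,  0.36198187]), 'wrist_torque': array([-0.04085341, -0.04427783,  0.05809233]), 'grasp_force': 0.0, 'grip_width': 85.4067449735334}
```

View pics/scene0.png

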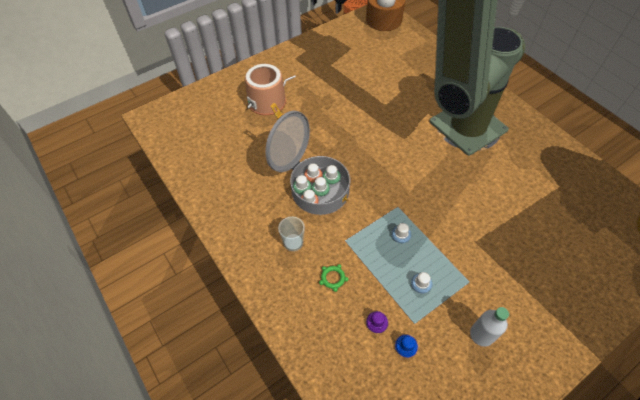

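View pics/top0.png

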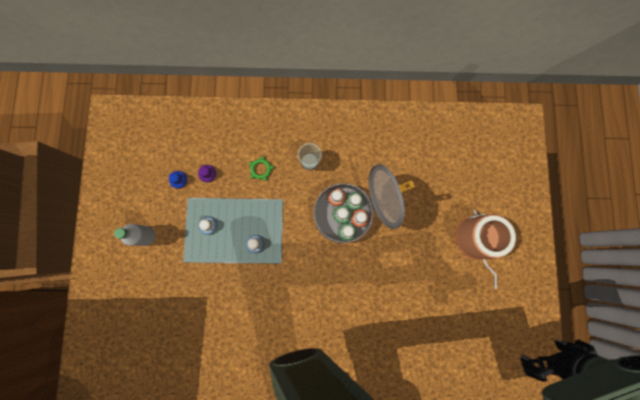

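The scene view shows the tin at about (320,187) with 5 tops and its lid open up-left, and the two mat tops at (402,232) and (423,282). In the top view the tin is at (343,213) with its gap on the left (+y) and the lid on the right. The mat tops are at (207,226) and (255,244), and the blue and purple look-alikes are at (177,180) and (207,173).

```bash
cat > h.py <<'E'
import numpy as np,cv2
from plant import ctrl,sensors,optics
def cam(name,st=None):
    c=optics.camera_params(name)
    if name!="wrist":
        R=c["R"].T; return c["mtx"],R,-R@c["t"]
    T=c["T_tool_cam"]; R=st["eef_rot"]
    return c["mtx"],R@T[:3,:3],R@T[:3,3]+st["eef_pos"]
def dirs(C,uv):
    uv=np.atleast_2d(uv).astype(float); K,R,o=C
    return (np.c_[uv,np.ones(len(uv))]@np.linalg.inv(K).T)@R.T
def plane(C,uv,z):
    d=dirs(C,uv); return C[2]+d*((z-C[2][2])/d[:,2])[:,None]
def depthpts(C,d):
    v,u=np.mgrid[:400,:640]; return (C[2]+dirs(C,np.c_[u.ravel(),v.ravel()])*d.ravel()[:,None]).reshape(400,640,3)
def whites(p,vmin=150,smax=45,amin=20):
    h=cv2.cvtColor(p,cv2.COLOR_RGB2HSV); m=((h[...,2]>vmin)&(h[...,1]<smax)).astype(np.uint8)
    n,l,s,c=cv2.connectedComponentsWithStats(m); return [(c[i],s[i,4],l==i) for i in range(1,n) if s[i,4]>amin]
def grab(name,file):
    st=sensors.read_state(); p,d=optics.grab_frame(name); cv2.imwrite(f"pics/{file}.png",p[:,:,::-1])
    np.savez(file+".npz",p=p,d=d,pos=st["eef_pos"],rot=st["eef_rot"]); return p,d,cam(name,st)
def Rdown(a):  # tool y (closing) along angle a in world, tool z down
    y=np.array([np.cos(a),np.sin(a),0]); z=np.array([0,0,-1.]); return np.c_[np.cross(y,z),y,z]
E
python3 - <<'E'
from h import *
for n in("top","scene"):
    f=np.load(n+"0.npz"); C=cam(n); P=depthpts(C,f["d"])
    print(n)
    for c,a,m in whites(f["p"]):
        if a>400: continue
        q=P[m]; print(c.round(),a,np.median(q,0).round(),"zmax",np.percentile(q[:,2],90).round(),"plane40",plane(C,c,40)[0].round())
    # rim points: z 52..64 near tin
    c0=np.array([343,213]) if n=="top" else np.array([320,187])
    v,u=np.mgrid[:400,:640]; w=(np.hypot(u-c0[0],v-c0[1])<60)&(P[...,2]>54)&(P[...,2]<62)&(f["d"]>0)
    q=P[w][:,:2]; print(len(q),cv2.fitEllipse(q.astype(np.float32)))
    w=(np.hypot(u-c0[0],v-c0[1])<90)&(P[...,2]>75)&(P[...,2]<290)&(f["d"]>0); q=P[w]
    cc=q.mean(0); s=np.linalg.svd(q-cc,full_matrices=False); print("lid",len(q),cc,s[2][2],s[1]/len(q)**.5)
E
```

```text
top
[309. 164.] 44 [705.  29.  79.] zmax 89.0 plane40 [715.  29.  40.]
[336. 195.] 89 [616. -55.  51.] zmax 54.0 plane40 [618. -55.  40.]
[354. 200.] 107 [ 606. -112.   50.] zmax 54.0 plane40 [ 607. -112.   40.]
[259. 201.] 37 [605. 179.   3.] zmax 6.0 plane40 [598. 179.  40.]
[238. 210.] 47 [572. 249.   3.] zmax 5.0 plane40 [569. 242.  40.]
[247. 207.] 57 [582. 224.   3.] zmax 5.0 plane40 [578. 217.  40.]
[254. 210.] 31 [573. 197.   3.] zmax 5.0 plane40 [571. 193.  40.]
[270. 221.] 83 [540. 148.   3.] zmax 5.0 plane40 [537. 144.  40.]
[341. 213.] 116 [563. -72.  50.] zmax 53.0 plane40 [564. -72.  40.]
[278. 228.] 107 [518. 122.   3.] zmax 5.0 plane40 [517. 119.  40.]
[360. 217.] 96 [ 552. -128.   51.] zmax 53.0 plane40 [ 552. -130.   40.]
[347. 231.] 115 [509. -88.  50.] zmax 54.0 plane40 [509. -88.  40.]
[125. 241.] 34 [468. 536. 115.] zmax 124.0 plane40 [469. 573.  40.]
[252. 244.] 93 [466. 195.  51.] zmax 54.0 plane40 [468. 197.  40.]
262 ((574.1884155273438, -68.32827758789062), (168.97044372558594, 220.2783966064453), 134.15176391601562)
lid 1753 [ 612.65587871 -170.69880687  1
[... 1176 characters left out ...]
40 [ 612. -106.   46.] zmax 53.0 plane40 [ 611. -108.   40.]
[321. 184.] 136 [569. -66.  46.] zmax 53.0 plane40 [569. -69.  40.]
[330. 194.] 122 [548. -44.   3.] zmax 6.0 plane40 [567. -25.  40.]
[310. 196.] 120 [622. -50.  50.] zmax 54.0 plane40 [620. -54.  40.]
[403. 231.] 145 [473. 200.  49.] zmax 54.0 plane40 [472. 198.  40.]
[293. 241.] 207 [746.  55.  50.] zmax 86.0 plane40 [744.  44.  40.]
[498. 328.] 213 [501. 548. 113.] zmax 126.0 plane40 [464. 545.  40.]
331 ((600.2587280273438, -62.493896484375), (170.291748046875, 286.6331481933594), 122.64732360839844)
lid 2135 [ 617.17705346 -168.55365088  151.99079101] [ 0.61916187 -0.67930281 -0.39393689] [85.84066581 46.26811996 22.95361146]
```

```bash
python3 - <<'E'
from h import *
R=Rdown(np.deg2rad(17))
ctrl.move_ptp([560,-50,330],R); print(sensors.read_state()["t"])
p,d,C=grab("wrist","w_tin")
ctrl.move_ptp([495,250,250],R); s=sensors.read_state();print(s["t"],s["q"].round(2))
grab("wrist","w_mat")
a=cv2.imread("pics/w_tin.png");b=cv2.imread("pics/w_mat.png")
cv2.imwrite("pics/both.png",cv2.resize(np.vstack([a,b]),(480,600)))
for n in("w_tin","w_mat"):
    f=np.load(n+".npz");C=cam("wrist",dict(eef_pos=f["pos"],eef_rot=f["rot"]));P=depthpts(C,f["d"])
    for c,ar,m in whites(f["p"],amin=60):
        q=P[m]; print(n,c.round(),ar,np.median(q,0).round(),np.percentile(q[:,2],95).round())
E
```

```text
2.2417
3.5 [ 0.31  0.17  1.6  -0.    1.37  0.01]
w_tin [336.  28.] 6411 [529. 138.   2.] 3.0
w_tin [315. 138.] 177 [537.   2.  56.] 58.0
w_tin [446. 153.] 863 [705.  25.  51.] 87.0
w_tin [316. 163.] 662 [545. -45.   1.] 3.0
w_tin [281. 187.] 574 [511. -88.  49.] 52.0
w_tin [319. 187.] 577 [562. -72.  49.] 52.0
w_tin [358. 187.] 519 [616. -55.  49.] 52.0
w_tin [362. 209.] 79 [643. -95.   1.] 3.0
w_tin [360. 232.] 66 [ 641. -119.   57.] 58.0
w_tin [301. 220.] 509 [ 552. -126.   49.] 52.0
w_tin [339. 219.] 557 [ 605. -110.   49.] 52.0
w_tin [314. 296.] 3297 [ 592. -187.  133.] 172.0
w_tin [276. 322.] 63 [ 554. -208.  171.] 175.0
w_tin [154. 385.] 87 [ 373. -551.    3.] 5.0
w_mat [324. 177.] 24580 [495. 250.   2.] 3.0
w_mat [368. 111.] 835 [521. 340.  50.] 52.0
w_mat [286. 218.] 865 [468. 197.  49.] 52.0
```

View pics/both.png

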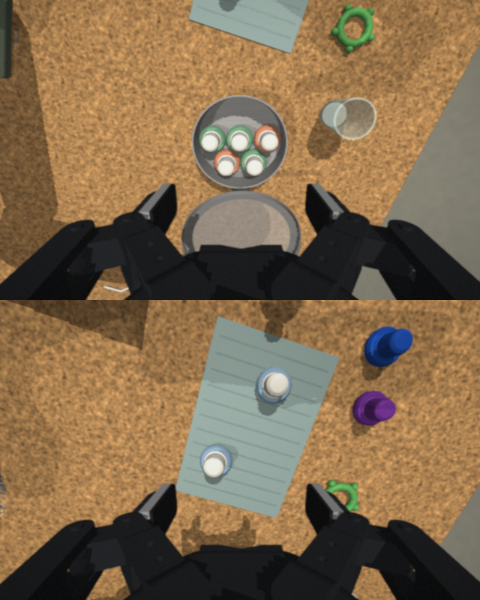

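The wrist views show the tin with its two front places free, the lid open behind it, and both mat tops upright with light blue collars. They also show the blue and purple look-alikes to the right of the mat. The tin's +x axis points about -73° in world.

```bash
python3 - <<'E'
from h import *
from scipy.optimize import least_squares
def load(n):
    f=np.load(n+".npz");C=cam("wrist",dict(eef_pos=f["pos"],eef_rot=f["rot"]));return f,C,depthpts(C,f["d"])
f,C,P=load("w_tin")
q=P.reshape(-1,3); r=np.hypot(q[:,0]-562,q[:,1]+72)
w=q[(q[:,2]>55.5)&(q[:,2]<60)&(r>78)&(r<97)]
s=least_squares(lambda x:np.hypot(w[:,0]-x[0],w[:,1]-x[1])-x[2],[562,-72,88],loss="soft_l1",f_scale=1.5); print("rim",s.x,len(w),np.abs(s.fun).mean())
for n in("w_tin","w_mat"):
    f,C,P=load(n)
    for c,ar,m in whites(f["p"],amin=150):
        if 500<ar<900:
            k=P[m]; k=k[(k[:,2]>46)&(k[:,2]<56)]; print(n,k.mean(0).round(1),len(k), "ctr40:",plane(C,c,40)[0].round(1))
# lid plane by ransac-ish from wrist + top + scene
for n in("w_tin","top0","scene0"):
    f=np.load(n+".npz"); C=cam("wrist",dict(eef_pos=f["pos"],eef_rot=f["rot"])) if n=="w_tin" else cam(n[:-1])
    q=depthpts(C,f["d"]).reshape(-1,3)[f["d"].ravel()>0]
    c0=s.x[:2]; e=np.array([.292,-.956]); t=(q[:,:2]-c0)@e; l=(q[:,:2]-c0)@[.956,.292]
    q=q[(t>75)&(t<200)&(abs(l)<95)&(q[:,2]>70)&(q[:,2]<250)]
    rng=np.random.default_rng(0); best=None
    for _ in range(500):
        a=q[rng.choice(len(q),3,False)]; nn=np.cross(a[1]-a[0],a[2]-a[0]); nn/=np.linalg.norm(nn)+1e-9
        i=abs((q-a[0])@nn)<2.5
        if best is None or i.sum()>best.sum(): best=i
    k=q[best]; cc=k.mean(0); nn=np.linalg.svd(k-cc,full_matrices=False)[2][2]
    nn*=np.sign(nn[0]*.292-nn[1]*.956)
    print(n,len(q),best.sum(),nn.round(3),"hdg",np.degrees(np.arctan2(nn[1],nn[0])),"theta",np.pi/2-np.arcsin(nn[2]), "zmax",k[:,2].max())
E
```

```text
rim [564.8651265  -76.85212265  87.7134875 ] 770 0.8090411603894696
w_tin [704.   24.7  51.2] 72 ctr40: [719.6  24.9  40. ]
w_tin [nan nan nan] 0 ctr40: [548.1 -40.9  40. ]
w_tin [510.4 -92.2  49.9] 378 ctr40: [510.1 -89.9  40. ]
w_tin [564.1 -75.3  49.9] 379 ctr40: [562.8 -73.1  40. ]
w_tin [618.  -57.8  49.9] 377 ctr40: [616.8 -56.4  40. ]
w_tin [ 552.9 -131.2   49.9] 344 ctr40: [ 552.2 -129.2   40. ]
w_tin [ 606.8 -114.2   49.9] 354 ctr40: [ 605.3 -111.7   40. ]
w_mat [522.2 338.8  50.1] 696 ctr40: [521.6 340.4  40. ]
w_mat [468.3 192.9  49.9] 540 ctr40: [467.7 195.5  40. ]
w_tin 9578 8955 [ 0.309 -0.933 -0.185] hdg -71.6642824159715 theta 1.7565428578363265 zmax 197.87413112077323
top0 1584 1316 [ 0.31  -0.933 -0.185] hdg -71.63782965248747 theta 1.7568324095350407 zmax 248.45914481254158
scene0 1928 1504 [ 0.31  -0.934 -0.18 ] hdg -71.63302140846702 theta 1.7513934539676885 zmax 247.10879843202463<stdin>:13: RuntimeWarning: Mean of empty slice.
  ret = um.true_divide(
```

```bash
cat >> h.py <<'E'
TIN=np.array([565,-77.]); H=np.deg2rad(-71.65)
EX=np.array([np.cos(H),np.sin(H)]); EY=np.array([-EX[1],EX[0]])
def tw(x,y,z): return np.r_[TIN+x*EX+y*EY,z]
def ring(sgn): return H+np.pi+sgn*np.pi/6   # free place bearing
def show(*a):
    s=sensors.read_state(); print(*a,"t",round(s["t"],2),s["eef_pos"].round(1),"F",s["force"].round(1),"w",round(s["grip_width"],1),"g",round(s["grasp_force"],1),flush=True); return s
def pick(xy,a):
    R=Rdown(a); ctrl.move_ptp([*xy,130],R); ctrl.gripper_to(48,40)
    ctrl.move_l([*xy,60],vel=150); hit=ctrl.move_l([*xy,38],vel=30,threshold=4); s=show("touch",hit)
    z=s["eef_pos"][2]+(2.5 if hit else 5); ctrl.move_l([*xy,z],vel=30); ctrl.gripper_to(25,40); return show("gripped")["eef_pos"][2]
E
python3 - <<'E'
from h import *
a=ring(1)-np.pi/2  # bearing -> closing tangential
while a>np.pi/2: a-=np.pi
print(np.degrees(ring(1))%360,np.degrees(a))
z=pick([468.3,193.8],a)
ctrl.move_l([468.3,193.8,120]); show()
p,d,C=grab("wrist","w_g1")
E
```

```text
138.35 48.349999999999994
touch True t 5.88 [468.2 193.7  42.2] F [-0.4 -0.9  7. ] w 48.0 g 2.9
gripped t 6.42 [468.3 193.8  44.6] F [1.  0.4 1.3] w 32.7 g 39.8
t 7.07 [467.7 193.7 119.4] F [-0.2 -0.4 -0.7] w 33.0 g 39.8
```

View pics/w_g1.png

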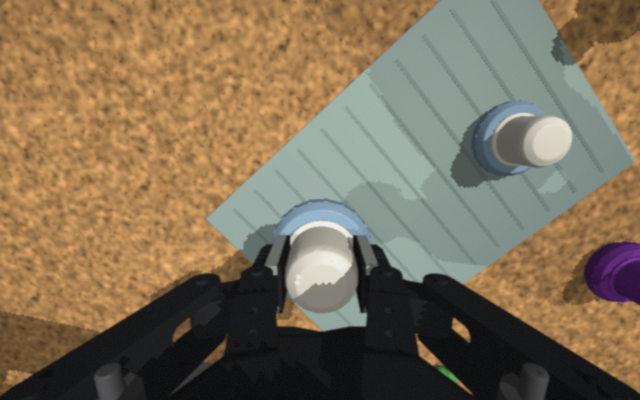

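The first top is held between the pads at (322,265), with its collar clear below the fingertips.

```bash
python3 - <<'E'
from h import *
f=np.load("w_g1.npz");C=cam("wrist",dict(eef_pos=f["pos"],eef_rot=f["rot"]));P=depthpts(C,f["d"])
h=cv2.cvtColor(f["p"],cv2.COLOR_RGB2HSV)
for z0,z1 in((121,130),(124,130)):
    m=(h[...,1]<60)&(h[...,2]>110)&(P[...,2]>z0)&(P[...,2]<z1); k=P[m]; k=k[np.hypot(*(k[:,:2]-f["pos"][:2]).T)<25]
    L=(k-f["pos"])@f["rot"]; print(len(k),k.mean(0).round(1),"tool",L.mean(0).round(1),L.min(0).round(1),L.max(0).round(1))
for name,lo,hi in(("collar",88,96),):
    m=(h[...,0]>95)&(h[...,0]<125)&(h[...,1]>50)&(P[...,2]>lo)&(P[...,2]<hi); k=P[m]; k=k[np.hypot(*(k[:,:2]-f["pos"][:2]).T)<40]; L=(k-f["pos"])@f["rot"]; print(name,len(k),L.min(0).round(1),L.max(0).round(1))
E
```

```text
3633 [466.8 193.7 124.8] tool [ 0.7 -0.5 -5.4] [-17.1 -20.5 -10.5] [14.7 14.5 -1.6]
2670 [467.8 193.1 125.5] tool [-0.5 -0.3 -6.1] [-15.2 -20.5 -10.5] [14.5 14.3 -4.6]
collar 1670 [  3.4 -27.1  24.1] [26.5 26.4 31.5]
```

```bash
cat >> h.py <<'E'
def place(bearing,a,zg,r=57.3):
    x,y=TIN+r*np.array([np.cos(bearing),np.sin(bearing)])
    ctrl.move_ptp([x,y,145],Rdown(a)); ctrl.move_l([x,y,zg+22],vel=150)
    hit=ctrl.move_l([x,y,zg-1],vel=40,threshold=15); s=show("down",hit); return hit
E
python3 - <<'E'
from h import *
b=ring(1); place(b,b-np.pi/2,44.6)
E
```

```text
down True t 9.32 [522.6 -38.9  44.5] F [-1.1  0.1  5.3] w 32.7 g 40.0
```

```bash
python3 - <<'E'
from h import *
ctrl.gripper_to(46); s=show(); x,y=s["eef_pos"][:2]
ctrl.move_l([x,y,130],vel=200)
b=ring(-1); a=b-np.pi/2
print(np.degrees(b)%360)
z=pick([522.2,339.3],a); ctrl.move_l([522.2,339.3,145],vel=200)
x,y=TIN+np.array([np.cos(b),np.sin(b)])*57.3
R=Rdown(a); ctrl.move_ptp([x,y,180],R); show()
p,d,C=grab("wrist","w_p2"); P=depthpts(C,d)
for c,ar,m in whites(p,amin=100):
    k=P[m]; k=k[(k[:,2]>47)&(k[:,2]<56)]
    if len(k)>50: print(k.mean(0).round(1),len(k))
E
```

```text
t 9.61 [521.6 -38.6  43.8] F [ 0.  -0.2 -0.1] w 46.1 g 0.0
78.34999999999998
touch True t 13.14 [522.5 339.3  42.2] F [-1.3 -0.2  4.3] w 48.0 g 2.7
gripped t 13.68 [522.1 339.3  44.5] F [ 0.5 -0.6 -0.5] w 32.8 g 40.5
t 15.7 [576.4 -19.8 179.5] F [-0.5  0.9 -1.1] w 32.8 g 40.4
[703.9  31.3  51.6] 213
[528.7 -10.4  55.6] 96
[645.3 -57.2  55.6] 57
[520.6 -36.2  50.3] 506
[622.5 -56.4  50.3] 597
[ 551.9 -135.7   50.6] 350
```

View pics/w_p2.png

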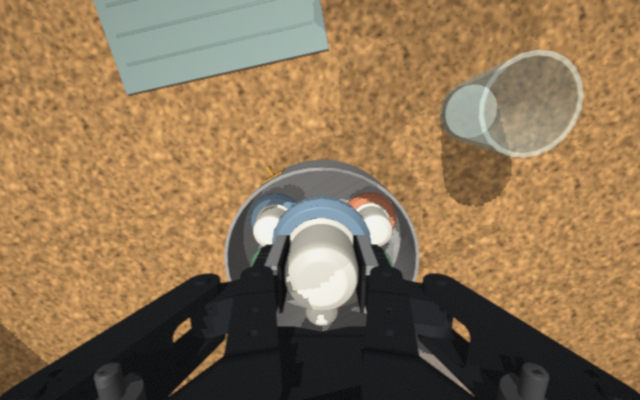

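The first top stands at (275,225) px in its place. The second is held over the gap between it and the orange top at (373,222), with enough room between them.

```bash
python3 - <<'E'
from h import *
b=ring(-1); a=b-np.pi/2
hit=place(b,a,44.5)
E
```

```text
down True t 17.26 [576.4 -20.8  44.5] F [0.2 0.9 2.9] w 32.7 g 41.6
```

```bash
python3 - <<'E'
from h import *
ctrl.gripper_to(46); x,y=sensors.read_state()["eef_pos"][:2]
ctrl.move_l([x,y,130],vel=200); R=Rdown(np.deg2rad(18.35))
ctrl.move_ptp(tw(-20,0,320),R); show()
p,d,C=grab("wrist","w_full"); P=depthpts(C,d)
cv2.imwrite("pics/w_full_c.png",cv2.resize(p[90:380,170:470,::-1],None,fx=2,fy=2))
for c,ar,m in whites(p,amin=100):
    k=P[m]; k=k[(k[:,2]>46)&(k[:,2]<58)]
    if len(k)>50: r=k.mean(0)[:2]-TIN; print(k.mean(0).round(1),k[:,2].max().round(1),len(k),"r",np.hypot(*r).round(1),"ang",(np.degrees(np.arctan2(r[1],r[0])-H)%360).round(1))
E
```

```text
t 18.93 [557.7 -57.7 317.1] F [-0.1 -0.  -0.9] w 45.8 g 0.0
[546.3 -18.4  56.4] 58.0 280 r 61.5 ang 179.3
[704.9  22.8  51.9] 57.9 107 r 171.9 ang 107.1
[523.5 -39.4  50. ] 53.1 447 r 56.0 ang 209.5
[575.8 -20.9  50. ] 53.0 450 r 57.2 ang 150.8
[510.1 -93.2  50. ] 53.1 402 r 57.3 ang 268.1
[563.3 -74.6  52.1] 56.0 447 r 2.9 ang 196.8
[618.  -57.6  50. ] 53.6 406 r 56.4 ang 91.7
[ 606.9 -114.5   50. ] 53.2 371 r 56.2 ang 29.8
[ 552.9 -131.5   49.9] 53.1 369 r 55.8 ang 329.1
[ 539.2 -156.2   56.4] 58.0 103 r 83.3 ang 323.6
```

View pics/w_full_c.png

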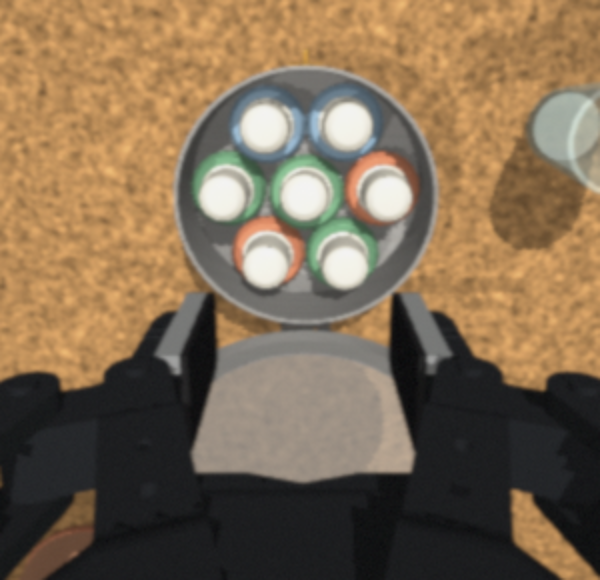

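All seven tops are in as six round one, but the middle one reads about 2–3 mm high (mean 52.1 mm against 50). I'll press it down with the closed fingertips.

```bash
python3 - <<'E'
from h import *
R=Rdown(np.deg2rad(18.35)); ctrl.gripper_to(0)
print(ctrl.tcp_to_tips)
x,y=563.8,-75
ctrl.move_l([x,y,100],vel=200); hit=ctrl.move_l([x,y,72],vel=25,threshold=25); show("press",hit)
ctrl.move_l([x,y,110],vel=200)
ctrl.move_l(tw(-20,0,320),vel=250); show()
p,d,C=grab("wrist","w_full2"); P=depthpts(C,d)
for c,ar,m in whites(p,amin=100):
    k=P[m]; k=k[(k[:,2]>46)&(k[:,2]<58)]
    if len(k)>300: r=k.mean(0)[:2]-TIN; print(k.mean(0).round(1),k[:,2].max().round(1),len(k),"r",np.hypot(*r).round(1),"ang",(np.degrees(np.arctan2(r[1],r[0])-H)%360).round(1))
E
```

```text
25.0
press True t 21.61 [563.9 -75.   78.1] F [-0.7  0.4  4.7] w 0.1 g 2.3
t 22.91 [557.6 -57.8 317.5] F [-0.6  0.4 -0.2] w 0.1 g 0.0
[541.7 -50.9  56.4] 58.0 364 r 35.0 ang 203.4
[522.9 -39.   49.9] 53.6 450 r 56.7 ang 209.6
[575.8 -20.9  50. ] 53.6 448 r 57.1 ang 150.8
[510.2 -93.2  49.9] 53.6 407 r 57.1 ang 268.1
[564.6 -76.   49.9] 53.2 414 r 1.1 ang 184.4
[617.7 -57.6  49.9] 54.4 400 r 56.2 ang 91.8
[ 606.7 -114.3   49.9] 52.7 373 r 55.9 ang 29.8
[ 552.8 -131.5   49.8] 52.6 375 r 55.9 ang 329.0
```

All tops are now flat (49.9 mm, ring radius 56–57 mm). Next is the lid.

```bash
python3 - <<'E'
from h import *
y=-40
def wp(th,r=163):
    return tw(96.5-r*np.cos(th)+5*np.sin(th)+11, y, 56+r*np.sin(th)+5*np.cos(th)+25)
ctrl.move_l(tw(-20,0,335),vel=150)
ctrl.move_l(tw(180,y,335),vel=250); p=wp(1.755); q=p.copy(); q[:2]=tw(180,y,0)[:2]
ctrl.move_l(q,vel=200); show("behind")
for th in np.linspace(1.755,0.12,8):
    h=ctrl.move_l(wp(th),vel=130,threshold=20); s=show(round(th,2),h)
    if h: break
E
```

```text
behind t 24.8 [ 584.3 -259.9  241.4] F [0.4 0.3 1.1] w -0.1 g 0.0
1.76 False t 25.24 [ 572.5 -224.7  242. ] F [ 0.7 -0.3  1. ] w 0.0 g 0.0
1.52 False t 25.68 [ 560.  -188.7  244.2] F [ 0.2  0.  -1.2] w 0.2 g 0.0
1.29 False t 26.12 [ 548.1 -153.   238.8] F [-0.4 -0.9 -0.8] w -0.0 g 0.0
1.05 False t 26.57 [ 536.9 -119.4  225.1] F [-0.4 -0.5 -0.1] w -0.1 g 0.0
0.82 False t 27.01 [527.  -89.7 203.5] F [ 1.  -0.1 -0.5] w -0.1 g 0.0
0.59 False t 27.45 [519.1 -65.6 175.4] F [0.  0.7 0.7] w 0.2 g 0.0
0.35 False t 27.89 [513.5 -48.4 142.3] F [ 0.7 -0.5  1.4] w -0.0 g 0.0
0.12 False t 28.33 [510.5 -38.9 105.9] F [ 0.8 -0.3  0.1] w 0.1 g 0.0
```

```bash
python3 - <<'E'
from h import *
p=sensors.read_state()["eef_pos"]; q=tw(-62,-40,88); ctrl.move_l(q,vel=60)
h=ctrl.move_l([q[0],q[1],80],vel=20,threshold=12); show("shut",h)
ctrl.move_l([q[0],q[1],200],vel=250)
ctrl.move_l(tw(-150,0,260),vel=250); show()
p,d,C=grab("wrist","w_lid"); P=depthpts(C,d)
h=cv2.cvtColor(p,cv2.COLOR_RGB2HSV)
q=P.reshape(-1,3)-np.r_[TIN,0]; T=np.c_[q[:,:2]@EX,q[:,:2]@EY,q[:,2]]
r=np.hypot(T[:,0],T[:,1]); w=T[(r>84)&(r<91)&(T[:,2]>30)]; 
for lo,hi in((-95,-70),(-40,40),(60,95)):
    k=w[(w[:,0]>lo)&(w[:,0]<hi)]; print(lo,len(k),np.median(k[:,2]) if len(k) else None)
b=(np.abs(T[:,1])<14)&(T[:,0]<-93)&(T[:,0]>-150)&(T[:,2]>15)&(T[:,2]<110); k=T[b]; print("hasp",len(k),k.min(0).round(1),k.max(0).round(1)); print(np.array(sorted(k.tolist()))[::max(1,len(k)//25)].round(1))
E
```

```text
shut True t 29.09 [508.3 -30.9  86. ] F [-2.3 -0.   6.6] w 0.1 g 3.3
t 30.31 [516.7  65.1 257.9] F [-1.   0.8 -0.2] w 0.4 g 0.0
-95 618 59.06565709104379
-40 1 57.67823518493907
60 0 None
hasp 504 [-133.7   -9.8   47.6] [-93.1   8.9  62.7]
[[-133.7   -5.2   53.5]
 [-131.8   -0.6   50.5]
 [-130.2   -7.6   49.4]
 [-127.9    5.3   49.7]
 [-126.7    2.9   49.7]
 [-125.4   -5.3   49.6]
 [-124.2    3.    49.6]
 [-122.2    5.3   51.2]
 [-120.     7.7   51.8]
 [-117.7   -5.2   52.6]
 [-115.5    8.8   53.3]
 [-113.3   -4.1   54.2]
 [-111.2   -8.7   55.3]
 [-109.6   -4.    54.3]
 [-107.9   -4.    56.5]
 [-106.6   -4.    56.3]
 [-105.3   -0.5   56. ]
 [-103.8   -6.3   58.8]
 [-102.2    7.7   57.8]
 [-101.1   -1.7   58.3]
 [ -99.7    8.9   57.6]
 [ -98.6   -0.5   58.2]
 [ -97.3    1.8   61.4]
 [ -96.3    3.    61.8]
 [ -94.8   -9.8   61.5]
 [ -93.2   -2.8   60.4]]
```

View pics/w_lid.png

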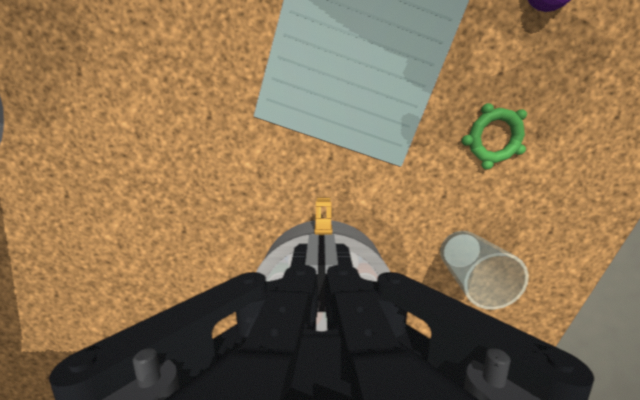

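The lid is shut on the rim. The brass hasp sticks outward at (322,215) px, about 1.25 rad. Pushing it down from above and then inward, above the staple.

```bash
python3 - <<'E'
from h import *
ctrl.move_l(tw(-120,0,120),vel=250)
h=ctrl.move_l(tw(-119,0,68),vel=50,threshold=12); show("down",h)
h=ctrl.move_l(tw(-103,0,68),vel=30,threshold=8); s=show("in",h); print(((s["eef_pos"][:2]-TIN)@EX).round(1))
ctrl.move_l(tw(-125,0,68),vel=80); ctrl.move_l(tw(-150,0,200),vel=250); ctrl.move_l(tw(-190,0,240),vel=250); show()
p,d,C=grab("wrist","w_hasp"); P=depthpts(C,d)
q=P.reshape(-1,3)-np.r_[TIN,0]; T=np.c_[q[:,:2]@EX,q[:,:2]@EY,q[:,2]]
h=cv2.cvtColor(p,cv2.COLOR_RGB2HSV).reshape(-1,3)
b=(np.abs(T[:,1])<14)&(T[:,0]<-80)&(T[:,0]>-150)&(T[:,2]>15)&(T[:,2]<110); k=T[b]; print(len(k)); print(np.array(sorted(k.tolist()))[::max(1,len(k)//15)].round(1))
r=np.hypot(T[:,0],T[:,1]); w=T[(r<91)&(T[:,2]>54)]; print("lid z",[(x,np.median(w[abs(w[:,0]-x)<8][:,2]).round(1)) for x in(-85,-70,-50,0) if (abs(w[:,0]-x)<8).any()])
cv2.imwrite("pics/w_hasp_c.png",cv2.resize(p[100:300,200:440,::-1],None,fx=2.5,fy=2.5))
E
```

```text
down False t 32.27 [527.7  35.9  68.2] F [ 0.1  0.7 -0.7] w -0.2 g 0.0
in True t 32.73 [530.5  25.   67.3] F [1.  0.4 0.9] w -0.1 g 0.3
-107.7
t 34.14 [504.6 103.5 238.7] F [ 0.1 -0.4  0.1] w -0.2 g 0.0
0
[]
lid z []
```

View pics/w_hasp_c.png

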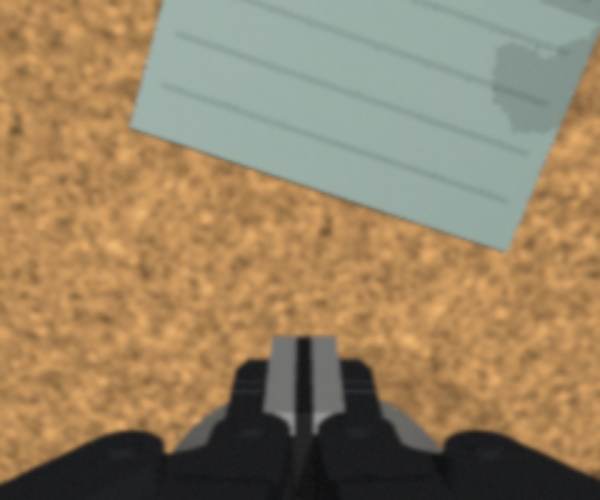

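```bash
python3 - <<'E'
from h import *
R0=Rdown(H+np.pi/2); print(R0.round(2).tolist())
t=np.deg2rad(35); ax=np.r_[EX*np.sin(t),-np.cos(t)]  # tool z leaning to tin +x
y=R0[:,1]; R=np.c_[np.cross(y,ax),y,ax]
ctrl.gripper_to(85); ctrl.move_ptp(tw(-200,0,200),R); show()
p,d,C=grab("wrist","w_front"); P=depthpts(C,d)
q=P.reshape(-1,3)-np.r_[TIN,0]; T=np.c_[q[:,:2]@EX,q[:,:2]@EY,q[:,2]]
k=T[(np.abs(T[:,1])<7)&(T[:,0]<-60)&(T[:,0]>-150)&(T[:,2]>12)&(T[:,2]<110)]; k=k[k[:,2].argsort()]; print(len(k)); print(k[::max(1,len(k)//18)].round(1))
r=np.hypot(T[:,0],T[:,1]); w=T[(r<92)&(T[:,2]>55)&(T[:,2]<70)]; print("lid z",[(x,np.median(w[abs(w[:,0]-x)<8][:,2]).round(1)) for x in(-85,-60,0,60,85) if (abs(w[:,0]-x)<8).any()])
K,Rc,o=C; v=Rc.T@(tw(-95,0,45)-o); u=K@v/v[2]; print(u); x,yy=int(u[0]),int(u[1])
c=p[max(0,yy-100):yy+100,max(0,x-130):x+130,::-1]; cv2.imwrite("pics/w_front_c.png",cv2.resize(c,None,fx=2.9,fy=2.9))
E
```

```text
[[-0.31, 0.95, 0.0], [0.95, 0.31, 0.0], [0.0, 0.0, -1.0]]
t 35.64 [502.1 113.2 200.1] F [ 0.8 -0.7  0.2] w 84.7 g 0.0
633
[[ -99.3   -7.    20.6]
 [ -98.5    6.5   23. ]
 [ -96.8   -5.8   26. ]
 [-100.4    0.9   29.8]
 [ -90.3   -2.4   33.8]
 [ -91.8    0.9   36.7]
 [ -96.9   -4.5   41.7]
 [ -96.     5.2   46.8]
 [ -96.8    2.    50.4]
 [ -96.4    6.2   54.3]
 [ -69.2   -2.4   58.5]
 [ -71.4   -4.6   58.8]
 [ -73.6    5.4   59.2]
 [ -66.8   -6.9   59.5]
 [ -97.9    6.1   59.9]
 [ -90.5    3.    60.4]
 [ -89.3    2.    60.8]
 [ -96.2   -6.4   61.2]
 [ -97.3    4.    62.2]]
lid z [(-85, np.float64(59.6)), (-60, np.float64(59.2)), (0, np.float64(59.1)), (60, np.float64(59.2)), (85, np.float64(59.6))]
[321.16449481 185.45197621   1.        ]
```

View pics/w_front_c.png

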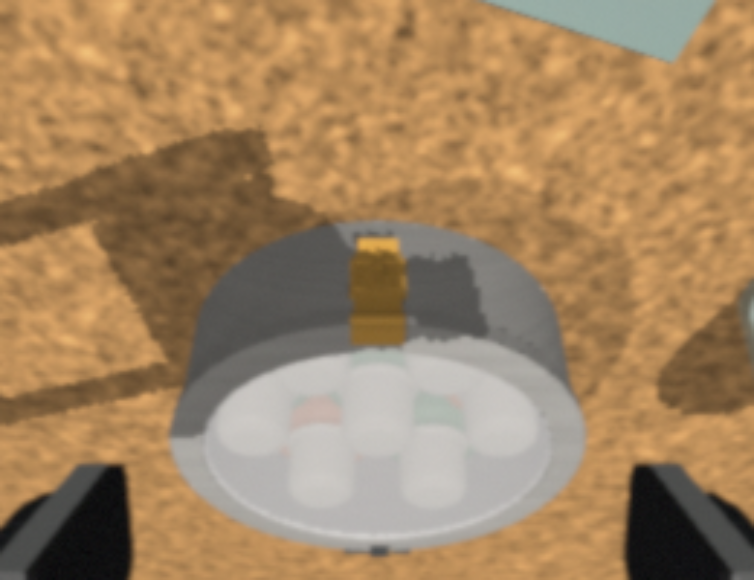

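The hasp is over the staple at (378,290) px and the lid is level. The strap's lower end still stands about 2 mm out (0.07 rad), so I'll nudge that end home with the tilted fingertips.

```bash
python3 - <<'E'
from h import *
def tilt(deg):
    t=np.deg2rad(deg); ax=np.r_[EX*np.sin(t),-np.cos(t)]; y=Rdown(H+np.pi/2)[:,1]; return np.c_[np.cross(y,ax),y,ax]
R=tilt(50); ctrl.gripper_to(0)
ctrl.move_ptp(tw(-165,0,90),R); ctrl.move_l(tw(-150,0,35),vel=120)
h=ctrl.move_l(tw(-117,0,35),vel=30,threshold=7); s=show("nudge",h); print(((s["eef_pos"][:2]-TIN)@EX).round(1))
ctrl.move_l(tw(-160,0,60),vel=120); ctrl.gripper_to(85); ctrl.move_ptp(tw(-200,0,200),tilt(35)); show()
p,d,C=grab("wrist","w_front2"); P=depthpts(C,d)
q=P.reshape(-1,3)-np.r_[TIN,0]; T=np.c_[q[:,:2]@EX,q[:,:2]@EY,q[:,2]]
k=T[(np.abs(T[:,1])<7)&(T[:,0]<-85)&(T[:,0]>-150)&(T[:,2]>12)&(T[:,2]<110)]; k=k[k[:,2].argsort()]; print(k[::max(1,len(k)//18)].round(1))
cv2.imwrite("pics/w_front2_c.png",cv2.resize(p[85:285,190:450,::-1],None,fx=2.9,fy=2.9))
E
```

```text
nudge True t 38.54 [527.   37.5  34.6] F [-1.3  4.   2.3] w 0.5 g 1.9
-120.7
t 40.5 [502.  112.8 200.9] F [-0.2  0.6 -0.6] w 85.1 g 0.0
[[-99.   -3.5  20. ]
 [-98.1  -3.5  22.3]
 [-96.3  -5.7  23.7]
 [-97.1   5.5  26.1]
 [-96.6   6.6  28.7]
 [-99.4  -1.2  31.6]
 [-96.2   6.5  34.7]
 [-91.9   1.   36.7]
 [-95.2   5.4  38.3]
 [-97.2   6.4  43.2]
 [-96.6   4.2  47.2]
 [-96.5  -2.3  49.9]
 [-96.1  -3.3  52.4]
 [-96.2   4.1  55.4]
 [-97.6   1.9  59.5]
 [-92.3   5.1  60.5]
 [-91.2  -1.2  60.9]
 [-89.9   0.9  61.1]
 [-93.6  -1.2  61.5]]
```

View pics/w_front2_c.png

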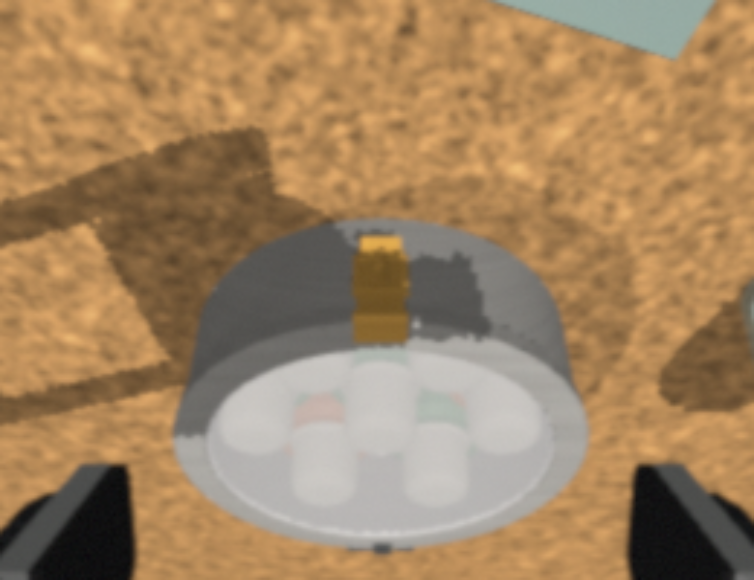

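The hasp at (380,285) px hangs straight down over the staple and the lid is flat. Nothing touches the robot, so I'm handing in.

```bash
python3 -c "
from plant import ctrl
print(ctrl.finish_job())"
```

```text
the job is handed in; nothing more can be done
None
```

I handed the job in at about 40 s: all seven tops measured flat in the tin before closing, the lid is shut, the hasp hangs over its catch, and I never went near the bottle, tumbler, teether or switch.

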